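Unhitch the middle-sized cart coupler and hold it up

ROBOT

A 7-joint arm with a two-finger parallel gripper is mounted at the origin on the work surface. World frame = base frame: x ahead of the robot, y to its left, z up, the work surface at z = 0. Lengths are in m, angles in rad, forces in N, time in s.
With the tool pointing down it reaches from about 0.425 to 0.925 m from the base axis. Payload 6.8 kg.
Tool frame: the origin (TCP) lies between the finger pads; the fingertips stand 14 mm ahead of it and the grasp point (between the pads) lies 5 mm behind it; z points along the fingers, y is the direction in which the jaws open and shut (so a half turn about z gives the same grasp; the last joint's range is limited). The gripper opens to 85 mm and grips with 20 to 120 N. Pads are 22 mm wide; open, the fingers measure 114 mm over their backs; the gripper's body (76 mm by 85 mm) begins 54 mm behind the grasp point. The pads swing forward as they close: fully open they stand 13 mm farther back than shut.
Start: joints at [-1.21, 0.477, 0.022, 1.555, -0.011, 1.109, -0.083], TCP at [0.305, 0.602, 0.245] pointing down, gripper open.
Joint ranges: [-2.96, 2.96], [-0.34, 2.1], [-1.41, 1.46], [0.24, 2.44], [-1.37, 4.51], [0.17, 1.92], [-2.96, 2.96]. Speed limits (rad/s): [2.39, 2.39, 3.14, 3.14, 3.14, 3.14, 3.14].

INTERFACE

Orientations are given as a unit quaternion [w, x, y, z].
In Python, from station import bot gives the robot as it stands.
- The arm moves only by the shell command python3 -m crank 'ROWS' [FORCE]. ROWS is JSON, a list of rows, each a list of 3 entries, a list of its own where there are three numbers: the shift along the tool's x, y, z in m, then the turn, a rotation vector about the tool's x, y, z in degrees, then the finger opening in m, from 0 to 0.0854. A call has 1 to 10 rows; each row shifts and turns the commanded pose from where the row before left it, along the tool's axes as they then stand; what a row does not reach is not made up. A row lasts 1/8 s, in which the tool goes at most 62.5 mm and 10.7 degrees, less where a joint would pass 70% of its speed; a pose out of reach is approached as far as the arm can. A call is refused whole if a number of a shift passes 0.0625 or a number of a turn 10.7, either way. A call with a gripper value outside its range is refused whole. The fingers move at their own pace and stop on an object; FORCE is the grip in N (left out, the last holds). Time passes only in rows, so rows that do not move let the fingers close. It gives the time, the measured TCP pose, the force and the opening at its end, in the units of the state.
- bot.get_obs(): the state, without advancing time (a new reading comes with each control period).
- bot.read_camera(name): name is "side" or "top" or "wrist"; returns (picture, depth): 420x560x3 uint8, red, green, blue; 420x560 float32, m along the optical axis (not along the pixel's ray), 0 where there is no reading.
- bot.calibration(name): a dict with "fx", "fy", "cx", "cy" (pixels), "extrinsics" (4x4, takes a point from camera to world coordinates). Camera axes: x right, y down, z forward; pixel columns grow to the right and rows downward; lengths in m; the calibration is good to about 2 mm. A picture is of the moment at which its call begins: read the wrist's pose just before it. calibration takes no time and is no camera call; for the wrist camera it gives the pose at the moment of the call.
- bot.hand_in(): hands the job in, once; it reports no verdict.
The state is a dict: "t": time; "q": joint angles; "joint_vel": joint speeds; "joint_torque": joint torques, N m; "eef_pos": TCP position; "tool_rot": TCP orientation; "contact_force": force on the tool from outside, world axes, zero at the start; "torque": the same for the moment, N m; "gripper_width": opening from 0.0 (shut) to 1.0 (fully open).
Only numpy, scipy, OpenCV 4.12 (cv2) and the standard library are available. Lean on these libraries where they do the work, as an engineer would, in place of code of your own. Each camera call takes 0.05 s, during which the arm holds its last target.

TASK

Three board-cart hitch couplers of different sizes sit locked on their balls on the bench: on the middle-sized one, pull the black-posted spring latch sideways as far as it goes and, keeping hold of it, lift the coupler straight up off its ball. Finish while still holding it in the gripper, motionless and roughly level above its mount with its underside at least 2 cm above the top of the ball; do not put it down or let go. Leave the small and the large coupler alone.

Things in the scene. Friction and masses are not known exactly. Their poses are not given: they have to be found in the camera images.
- coupler_s: Leave alone. small hitch coupler: steel box housing 50 x 50 mm, 50.5 mm high, open below, over a ball; square tongue stub 26 mm thick along +x to 135 mm from the origin. Origin: centre of the housing's underside, on the ball's axis; z up. 0.45 to 0.8 kg with latch; centre of mass within 10 mm (x) of the latch post. Seated, its underside is 30 mm above the table.
- grip_s (a point): Grip point on the small coupler's latch: middle (25 mm above the strap) of a black upright post 20 x 20 x 46 mm on a flat strap (56.5 mm above the coupler's underside) over the roof. Moves with the latch; x along the stub, y the way it pulls, z up. Nothing beside the post above the strap. 112 mm above the table at rest.
- latch_s (a joint): Latch of the small coupler, m: 0 shut (bolt under the ball's lip, coupler rises only 2 mm), 0.018 pulled fully aside to its stop. Slides along the coupler's +y, to the side where the strap bends down the housing. Spring: 4 N shut, 7 N at the stop; springs back when let go, or once the coupler is off the ball. 
- mount_s: Fixed ball mount of the small coupler: plywood block with steel plate, 200 x 62 mm, 30 mm high, steel ball 36 mm in diameter, its top 44 mm above the plate: the coupler must rise that far to be off. Origin on the table under the ball; x, y as the coupler's, z up.
- coupler_m: THE ONE TO LIFT. medium hitch coupler: steel box housing 64 x 64 mm, 64.5 mm high, open below, over a ball; square tongue stub 36 mm thick along +x to 135 mm from the origin. Origin: centre of the housing's underside, on the ball's axis; z up. 0.45 to 0.8 kg with latch; centre of mass within 10 mm (x) of the latch post. Seated, its underside is 30 mm above the table.
- grip_m (a point): Grip point on the medium coupler's latch: middle (25 mm above the strap) of a black upright post 20 x 20 x 46 mm on a flat strap (70.5 mm above the coupler's underside) over the roof. Moves with the latch; x along the stub, y the way it pulls, z up. Nothing beside the post above the strap. 126 mm above the table at rest.
- latch_m (a joint): Latch of the medium coupler, m: 0 shut (bolt under the ball's lip, coupler rises only 2 mm), 0.018 pulled fully aside to its stop. Slides along the coupler's +y, to the side where the strap bends down the housing. Spring: 4 N shut, 7 N at the stop; springs back when let go, or once the coupler is off the ball. Bolt clear from 0.013.
- mount_m: Fixed ball mount of the medium coupler: plywood block with steel plate, 200 x 76 mm, 30 mm high, steel ball 50 mm in diameter, its top 58 mm above the plate: the coupler must rise that far to be off. Origin on the table under the ball; x, y as the coupler's, z up.
- coupler_l: Leave alone. large hitch coupler: steel box housing 78 x 78 mm, 78.5 mm high, open below, over a ball; square tongue stub 46 mm thick along +x to 135 mm from the origin. Origin: centre of the housing's underside, on the ball's axis; z up. 0.45 to 0.8 kg with latch; centre of mass within 10 mm (x) of the latch post. Seated, its underside is 30 mm above the table.
- grip_l (a point): Grip point on the large coupler's latch: middle (25 mm above the strap) of a black upright post 20 x 20 x 46 mm on a flat strap (84.5 mm above the coupler's underside) over the roof. Moves with the latch; x along the stub, y the way it pulls, z up. Nothing beside the post above the strap. 140 mm above the table at rest.
- latch_l (a joint): Latch of the large coupler, m: 0 shut (bolt under the ball's lip, coupler rises only 2 mm), 0.018 pulled fully aside to its stop. Slides along the coupler's +y, to the side where the strap bends down the housing. Spring: 4 N shut, 7 N at the stop; springs back when let go, or once the coupler is off the ball. 
- mount_l: Fixed ball mount of the large coupler: plywood block with steel plate, 200 x 90 mm, 30 mm high, steel ball 64 mm in diameter, its top 72 mm above the plate: the coupler must rise that far to be off. Origin on the table under the ball; x, y as the coupler's, z up.
Not all that is in view belongs to the job. Leave any green look-alike of the coupler_m alone.

How it is judged:
On the way, in this order (a step that is already met when the one before it is completed fails the run):
1. the middle coupler's latch is pulled aside while the coupler still sits on its ball (value of joint latch_m above 0.013 m and z of coupler_m in the frame of mount_m below 0.042 m), for 0.1 s.
2. the middle coupler is lifted clear of its ball in the gripper (z of coupler_m in the frame of mount_m above 0.1 m and contact force between coupler_m and the fingers above 1 N), for 0.2 s.
At the end, for the whole second after the job is handed in: middle coupler held by the fingers, underside over 105 mm above the table (17 mm over its ball), off its mount, within 80 mm of the ball's axis, tilted under 20 degrees, slower than 30 mm/s; small and large couplers within 12 mm of their start, latches shut (under 6 mm) (z of coupler_m in the frame of mount_m above 0.105 m and horizontal distance between coupler_m and mount_m below 0.08 m and angle between coupler_m's own z axis and vertical below 0.35 rad and contact force between coupler_m and the fingers above 1 N and contact force between coupler_m and mount_m below 0.1 N and linear speed of coupler_m below 0.03 m/s and distance of each of coupler_s, coupler_l from where it was at the start of the episode below 0.012 m and value of joint each of latch_s, latch_l below 0.006 m); the arm keeps its last pose, push and grip.
It fails at once if the small coupler is shifted or its latch pulled (distance of coupler_s from where it was at the start of the episode above 0.012 m or value of joint latch_s above 0.01 m).
It fails at once if the large coupler is shifted or its latch pulled (distance of coupler_l from where it was at the start of the episode above 0.012 m or value of joint latch_l above 0.01 m).
It also fails if it takes over 32 s, if anything falls off the work surface, if the arm or the gripper's body presses on something with over 40 N, if the wrist force passes 120 N, or if a joint passes its speed limit or range.

## Working session

There is one attempt and no reset: what is moved stays moved. The work goes in short steps, Python scripts to look and compute and a shell command to move; the robot and the scene stay as the last step left them, time stands still between calls to the robot, and variables do not carry over. Pictures are saved under pics/ and viewed, and the job is handed in when it is done.

```bash
mkdir -p pics
python3 - <<'E'
from station import bot
import cv2,numpy as np
for n in ("top","side"):
    p,d=bot.read_camera(n); c=bot.calibration(n)
    cv2.imwrite(f"pics/{n}0.png",p[:,:,::-1]); np.savez(f"{n}0.npz",p=p,d=d,E=c["extrinsics"],k=[c[x] for x in("fx","fy","cx","cy")])
    print(n,c)
print(bot.get_obs())
E
```

```text
top {'fx': 451.4858410945631, 'fy': 451.4858410945631, 'cx': 280.2296965314258, 'cy': 206.69277268218468, 'extrinsics': array([[ 0.01416487, -0.99567381,  0.0918315 ,  0.24430851],
       [-0.99989561, -0.01384317,  0.00413918, -0.05060323],
       [-0.00285003, -0.09188054, -0.99576596,  1.05074408],
       [ 0.        ,  0.        ,  0.        ,  1.        ]])}
side {'fx': 407.3952666584088, 'fy': 407.3952666584088, 'cx': 283.8374611914508, 'cy': 205.5640422771991, 'extrinsics': array([[ 0.94952378, -0.21870912,  0.22487978,  0.07193602],
       [-0.31318684, -0.7017282 ,  0.63991525, -0.79552985],
       [ 0.01784918, -0.67804414, -0.73480443,  0.93595231],
       [ 0.        ,  0.        ,  0.        ,  1.        ]])}
{'t': 0.1, 'q': array([-1.2100965 ,  0.47773531,  0.02234859,  1.55633196, -0.01150795,
        1.10928449, -0.08308844]), 'joint_vel': array([-0.00048932,  0.00150982,  0.00057344, -0.0032784 , -0.00102927,
        0.00060545, -0.00112594]), 'joint_torque': array([ 3.93728682e-03, -5.97760427e+01,  1.61345132e+00, -2.81954849e+01,
        1.27504629e-02,  5.01527640e-03,  1.08142615e-05]), 'eef_pos': array([0.30475958, 0.60172699, 0.24441974]), 'tool_rot': array([-1.33309628e-04,  2.32248096e-01,  9.72656238e-01, -8.04494035e-04]), 'contact_force': array([-0.14506913,  0.31142339, -0.34249285]), 'torque': array([-0.03652492, -0.00802794,  0.00546374]), 'gripper_width': 1.0004659740969482}
```

View pics/top0.png

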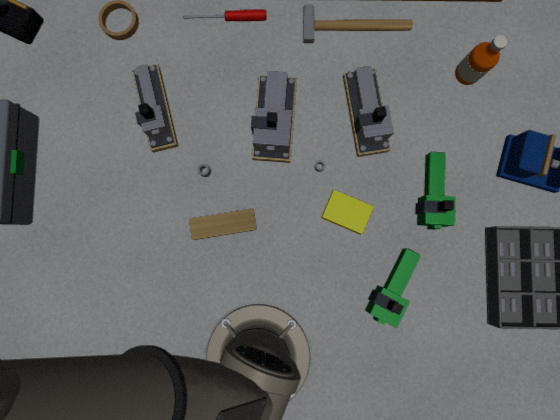

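View pics/side0.png

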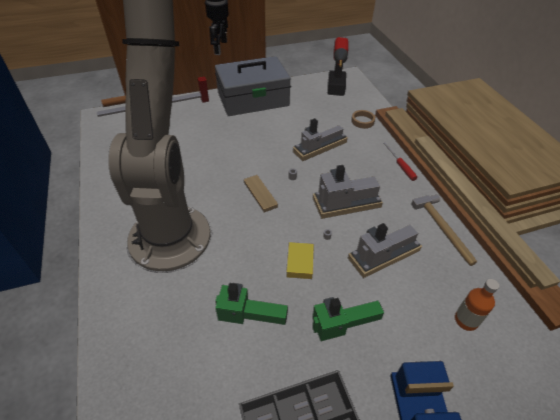

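Candidates in the top picture: steel couplers at (148,112), (271,120) and (378,115), plus green look-alikes at (437,208) and (388,305), which stay alone. I'll measure their sizes next.

Run:
```python
import cv2,numpy as np
z=np.load("top0.npz");p=z["p"];d=z["d"];E=z["E"];fx,fy,cx,cy=z["k"]
v,u=np.mgrid[:420,:560]
P=np.stack([(u-cx)/fx*d,(v-cy)/fy*d,d],-1)@E[:3,:3].T+E[:3,3]
np.save("P.npy",P)
print("table z",np.median(P[200:240,100:180,2]))
for n,(a,b) in dict(A=(120,180),B=(245,300),C=(340,395)).items():
    Q=P[55:170,a:b]; I=p[55:170,a:b].astype(int)
    m=(I.max(-1)<45)&(Q[...,2]>.09)
    top=Q[m&(Q[...,2]>Q[m][:,2].max()-.012)]
    g=Q[~m&(Q[...,2]>.05)]
    print(n,"posttop",top.mean(0).round(4),len(top),"zmax",Q[m][:,2].max().round(4))
    h=np.histogram(Q[...,2],bins=np.arange(.02,.18,.006)); print(list(zip(h[1].round(3),h[0])))
cv2.imwrite("pics/cropC.png",cv2.resize(p[55:170,335:405,::-1],None,fx=5,fy=5,interpolation=cv2.INTER_CUBIC)) 
cv2.imwrite("pics/cropall.png",cv2.resize(p[50:170,120:400,::-1],None,fx=2.8,fy=2.8,interpolation=cv2.INTER_CUBIC))
```

```text
table z -0.0009468488229873451
A posttop [ 0.2443 -0.0506  1.0507] 1 zmax 1.0507
[(np.float64(0.02), np.int64(298)), (np.float64(0.026), np.int64(588)), (np.float64(0.032), np.int64(133)), (np.float64(0.038), np.int64(43)), (np.float64(0.044), np.int64(47)), (np.float64(0.05), np.int64(362)), (np.float64(0.056), np.int64(177)), (np.float64(0.062), np.int64(39)), (np.float64(0.068), np.int64(56)), (np.float64(0.074), np.int64(201)), (np.float64(0.08), np.int64(192)), (np.float64(0.086), np.int64(55)), (np.float64(0.092), np.int64(11)), (np.float64(0.098), np.int64(14)), (np.float64(0.104), np.int64(14)), (np.float64(0.11), np.int64(16)), (np.float64(0.116), np.int64(12)), (np.float64(0.122), np.int64(17)), (np.float64(0.128), np.int64(90)), (np.float64(0.134), np.int64(1)), (np.float64(0.14), np.int64(0)), (np.float64(0.146), np.int64(0)), (np.float64(0.152), np.int64(0)), (np.float64(0.158), np.int64(0)), (np.float64(0.164), np.int64(0)), (np.float64(0.17), np.int64(0))]
B posttop [ 0.5078 -0.0267  0.1598] 93 zmax 0.1642
[(np.float64(0.02), np.int64(290)), (np.float64(0.026), np.int6
[... 1099 characters left out ...]
53)), (np.float64(0.056), np.int64(63)), (np.float64(0.062), np.int64(605)), (np.float64(0.068), np.int64(114)), (np.float64(0.074), np.int64(44)), (np.float64(0.08), np.int64(52)), (np.float64(0.086), np.int64(73)), (np.float64(0.092), np.int64(502)), (np.float64(0.098), np.int64(171)), (np.float64(0.104), np.int64(17)), (np.float64(0.11), np.int64(9)), (np.float64(0.116), np.int64(16)), (np.float64(0.122), np.int64(14)), (np.float64(0.128), np.int64(12)), (np.float64(0.134), np.int64(14)), (np.float64(0.14), np.int64(54)), (np.float64(0.146), np.int64(47)), (np.float64(0.152), np.int64(0)), (np.float64(0.158), np.int64(0)), (np.float64(0.164), np.int64(0)), (np.float64(0.17), np.int64(0))]
```

View pics/cropC.png

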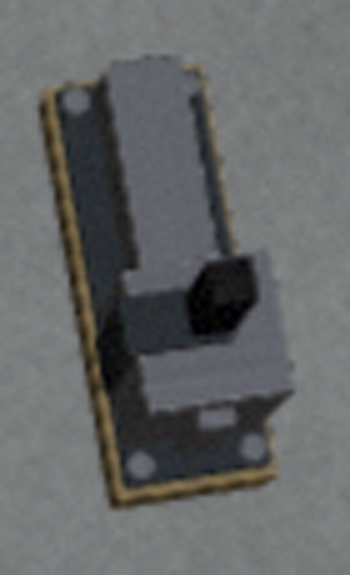

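View pics/cropall.png

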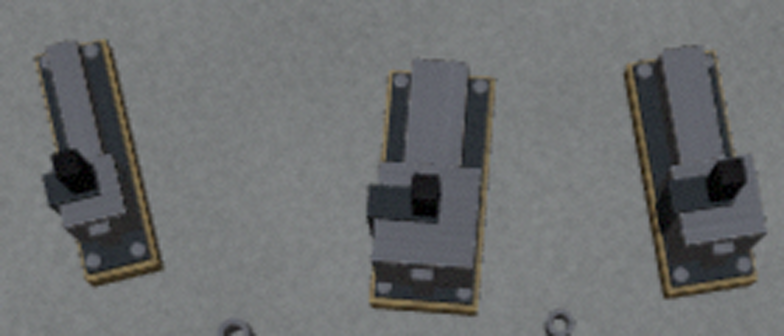

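The crop confirms it: C, at (378,115), is the medium coupler, with its roof at about 95 mm and post top at about 149 mm. A's post top is at 133 mm (small) and B's at 162 mm (large). On C the stub points up in the image (+x), and the strap bends down the left side (+y), which is the pull direction. Next, its exact pose.

Run:
```python
import cv2,numpy as np
P=np.load("P.npy")
Q=P[55:170,335:405].reshape(-1,3)
s=lambda a,b:Q[(Q[:,2]>a)&(Q[:,2]<b)]
def rect(x):
    x=x[:,:2]; med=np.median(x,0); x=x[np.linalg.norm(x-med,axis=1)<.12]
    return cv2.minAreaRect((x*1000).astype(np.float32)),len(x)
print("post",rect(s(.142,.152)), s(.142,.152).mean(0))
print("roof",rect(s(.0905,.0985)))
st=s(.0625,.0705); print("stub",rect(st))
x=st[:,:2];x=x[x[:,0]>.56]
print(rect(x)); c=x-x.mean(0);w,V=np.linalg.eigh(c.T@c);print(V[:,1],x.mean(0), np.degrees(np.arctan2(V[1,1],V[0,1])))
pl=s(.0,.034); pl=pl[pl[:,2]>.022]; print("plate",rect(pl))
```

```text
post (((528.1774291992188, -251.63279724121094), (20.064159393310547, 20.3670711517334), 9.752717971801758), 98) [ 0.52790993 -0.25073184  0.14602371]
roof (((522.0885009765625, -249.51763916015625), (64.86798095703125, 70.194091796875), 10.281227111816406), 554)
stub (((569.6094970703125, -234.79681396484375), (169.711669921875, 66.96135711669922), 14.706859588623047), 679)
(((608.951904296875, -237.17222595214844), (95.41893768310547, 36.9163818359375), 10.053157806396484), 637)
[-0.98598327 -0.16684422] [ 0.608362   -0.23704306] -170.39561410782852
plate (((566.3582153320312, -244.63580322265625), (200.05438232421875, 76.12601470947266), 9.877281188964844), 864)
```

```bash
python3 -m crank '[[[-0.052,-0.003,0],[0,0,4.4],0.0854],[[-0.052,-0.003,0],[0,0,4.4],0.0854],[[-0.052,-0.003,0],[0,0,4.4],0.0854],[[-0.052,-0.003,0],[0,0,4.4],0.0854],[[-0.052,-0.003,0],[0,0,4.4],0.0854],[[-0.052,-0.003,0],[0,0,4.4],0.0854],[[-0.052,-0.003,0],[0,0,4.4],0.0854],[[-0.052,-0.003,0],[0,0,4.4],0.0854],[[-0.052,-0.003,0],[0,0,4.4],0.0854],[[-0.052,-0.003,0],[0,0,4.4],0.0854]]'
```

```text
t: 1.35
eef_pos: [0.6323, 0.2114, 0.2448]
tool_rot: [-0.0, 0.581, 0.814, -0.0]
contact_force: [1.0, 0.1, -0.7]
gripper_width: 0.998
```

```bash
python3 -m crank '[[[-0.052,-0.005,0],[0,0,4.4],0.0854],[[-0.052,-0.005,0],[0,0,4.4],0.0854],[[-0.052,-0.005,0],[0,0,4.4],0.0854],[[-0.052,-0.005,0],[0,0,4.4],0.0854],[[-0.050,-0.005,0],[0,0,4.4],0.0854],[[-0.045,-0.005,0],[0,0,7],0.0854],[[-0.04,-0.005,0],[0,0,9],0.0854],[[-0.03,-0.005,0],[0,0,10],0.0854],[[0,0,0],[0,0,10],0.0854],[[0,0,0],[0,0,10],0.0854]]'
cat > h.py <<'E'
from station import bot
import numpy as np
from scipy.spatial.transform import Rotation as R
def rot(o): return R.from_quat(np.roll(o["tool_rot"],-1))
def togo(pos,yaw):  # yaw deg of tool y in world
    o=bot.get_obs();r=rot(o);a=np.radians(yaw)
    y=np.array([np.cos(a),np.sin(a),0]);z=np.array([0,0,-1.]);x=np.cross(y,z)
    T=R.from_matrix(np.stack([x,y,z],1))
    print("shift",(r.inv().apply(np.array(pos)-o["eef_pos"])).round(4),"turn",np.degrees((r.inv()*T).as_rotvec()).round(2),"q",o["q"].round(2),"F",o["contact_force"].round(1),"pos",o["eef_pos"].round(4),"w",o["gripper_width"],o["t"])
E
python3 -c "
from h import *
togo([.528,-.2515,.20],-80.1)"
```

```text
t: 2.6
eef_pos: [0.6198, -0.1542, 0.245]
tool_rot: [-0.0, 0.937, 0.348, -0.0]
contact_force: [1.0, 0.2, -0.0]
gripper_width: 0.998
shift [-0.1331  0.0138  0.045 ] turn [-4.000e-02  3.000e-02  3.084e+01] q [-0.32  0.48  0.65  1.68 -0.32  1.09 -0.43] F [ 1.   0.2 -0. ] pos [ 0.6198 -0.1542  0.245 ] w 0.9978798801612185 2.6
```

```bash
python3 -m crank '[[[0,0,0],[0,0,10.3],0.0854],[[0,0,0],[0,0,10.3],0.0854],[[0,0,0],[0,0,10.2],0.0854],[[0,0,0],[0,0,0],0.0854]]'
python3 -c "
from h import *
togo([.528,-.2515,.20],-80.1)"
```

```text
t: 3.1
eef_pos: [0.6202, -0.1533, 0.2447]
tool_rot: [0.0, 0.996, 0.091, -0.001]
contact_force: [0.1, 0.4, 0.2]
gripper_width: 0.998
shift [-0.1084  0.0798  0.0449] turn [0.01 0.07 0.55] q [-0.4   0.52  0.78  1.68 -0.4   1.11 -0.89] F [0.1 0.4 0.2] pos [ 0.6202 -0.1533  0.2447] w 0.9979747096706486 3.1
```

```bash
python3 -m crank '[[[-0.036,0.0266,0],[0,0,0.5],0.0854],[[-0.036,0.0266,0],[0,0,0],0.0854],[[-0.036,0.0266,0.015],[0,0,0],0.0854],[[0,0,0.03],[0,0,0],0.0854],[[0,0,0],[0,0,0],0.0854],[[0,0,0],[0,0,0],0.0854]]'
python3 - <<'E'
from h import *
import cv2
togo([.528,-.2515,.121],-80.1)
c=bot.calibration("wrist");p,d=bot.read_camera("wrist")
cv2.imwrite("pics/w1.png",p[:,:,::-1])
fx,fy,cx,cy=[c[k] for k in("fx","fy","cx","cy")];E=c["extrinsics"]
v,u=np.mgrid[:420,:560]
P=(np.stack([(u-cx)/fx*d,(v-cy)/fy*d,d],-1)@E[:3,:3].T+E[:3,3])
m=(d>0)&(P[...,2]>.143)&(P[...,2]<.153)&(np.hypot(P[...,0]-.528,P[...,1]+.2515)<.035)
Q=P[m]; print(len(Q)); print(cv2.minAreaRect((Q[:,:2]*1000).astype(np.float32)),Q[:,2].max())
E
```

```text
t: 3.85
eef_pos: [0.5287, -0.2508, 0.201]
tool_rot: [0.0, 0.996, 0.087, 0.0]
contact_force: [-0.1, 0.2, -0.0]
gripper_width: 0.994
shift [-0.0009  0.0005  0.08  ] turn [ 0.02 -0.04  0.1 ] q [-0.25  0.47  0.79  1.86 -0.4   0.97 -0.68] F [-0.1  0.2 -0. ] pos [ 0.5287 -0.2508  0.201 ] w 0.9943372526928599 3.85
1264
((529.3529052734375, -249.69944763183594), (20.23026466369629, 19.904300689697266), 10.981695175170898) 0.14809805604029422
```

View pics/w1.png

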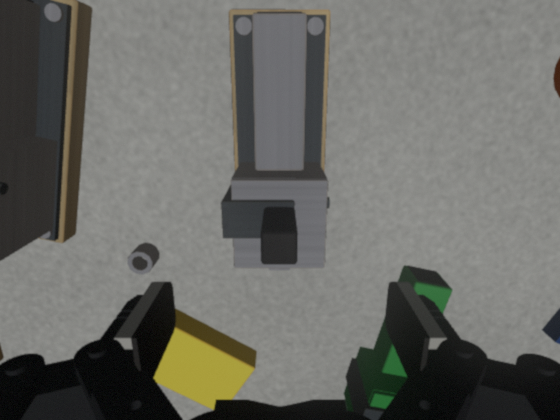

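The wrist picture shows the medium coupler alone, aligned with the tool. Its post at (279,235) is midway between the fingers, and the strap bends down on the left, which is tool −y. Next I descend and close.

```bash
python3 -m crank '[[[0,0,0.03],[0,0,0],0.0854],[[0,0,0.03],[0,0,0],0.0854],[[0,0,0.02],[0,0,0],0.06],[[0,0,0],[0,0,0],0.04],[[0,0,0],[0,0,0],0.03],[[0,0,0],[0,0,0],0.01],[[0,0,0],[0,0,0],0],[[0,0,0],[0,0,0],0],[[0,0,0],[0,0,0],0],[[0,0,0],[0,0,0],0]]' 90
python3 - <<'E'
from h import *
import cv2
togo([.528,-.2515,.121],-80.1)
p,d=bot.read_camera("wrist");cv2.imwrite("pics/w2.png",p[:,:,::-1])
p,d=bot.read_camera("side");cv2.imwrite("pics/s2.png",cv2.resize(p[150:300,290:450,::-1],None,fx=4,fy=4))
E
```

```text
t: 5.15
eef_pos: [0.5287, -0.2512, 0.1215]
tool_rot: [0.0, 0.996, 0.086, 0.001]
contact_force: [-1.3, 2.9, 6.2]
gripper_width: 0.225
shift [-0.0007  0.0001  0.0005] turn [ 0.03 -0.11 -0.04] q [-0.18  0.57  0.71  1.92 -0.5   0.83 -0.61] F [-1.3  2.9  6.2] pos [ 0.5287 -0.2512  0.1215] w 0.22525648113019087 5.15
```

View pics/w2.png

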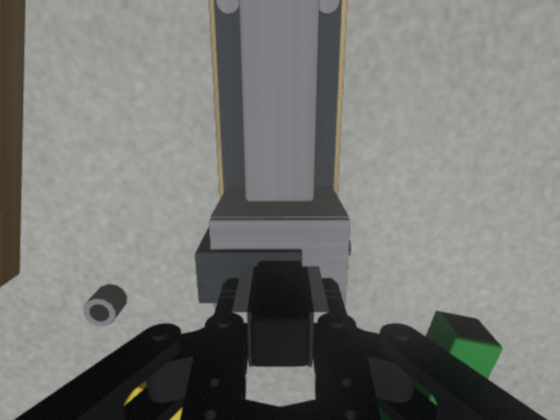

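View pics/s2.png

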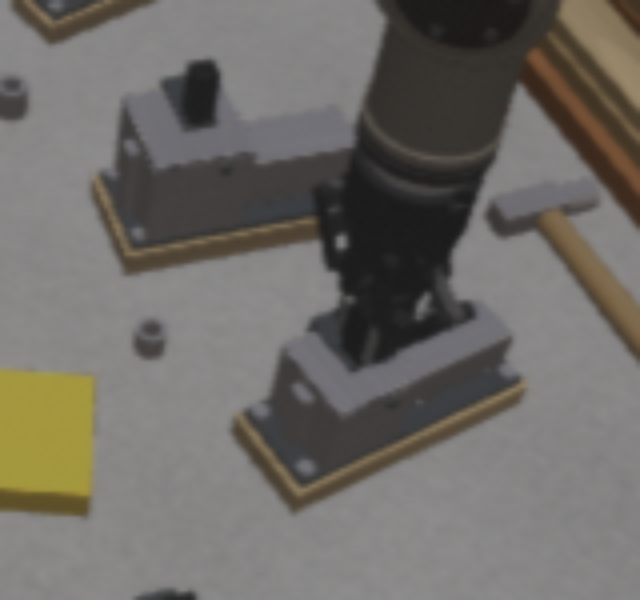

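The post is held: opening 19 mm, and the fingers on either side of it at (280,310). Now I pull along tool −y.

```bash
python3 -m crank '[[[0,-0.003,0],[0,0,0],0],[[0,-0.003,0],[0,0,0],0],[[0,-0.003,0],[0,0,0],0],[[0,-0.003,0],[0,0,0],0],[[0,-0.003,0],[0,0,0],0],[[0,-0.002,0],[0,0,0],0],[[0,0,0],[0,0,0],0],[[0,0,0],[0,0,0],0]]'
python3 -c "
from h import *
togo([.528,-.2515,.121],-80.1)"
```

```text
t: 6.25
eef_pos: [0.526, -0.2362, 0.1214]
tool_rot: [0.002, 0.996, 0.085, 0.001]
contact_force: [1.5, -5.4, 5.2]
gripper_width: 0.225
shift [-0.0006  0.0154  0.0004] turn [ 0.21 -0.14 -0.1 ] q [-0.22  0.56  0.71  1.94 -0.49  0.82 -0.63] F [ 1.5 -5.4  5.2] pos [ 0.526  -0.2362  0.1214] w 0.2251195695997217 6.25
```

```bash
python3 -m crank '[[[0,-0.002,0],[0,0,0],0],[[0,-0.002,0],[0,0,0],0],[[0,0,0],[0,0,0],0],[[0,0,0],[0,0,0],0]]'
python3 - <<'E'
from h import *
import cv2
togo([.528,-.2515,.121],-80.1)
p,d=bot.read_camera("wrist");cv2.imwrite("pics/w3.png",p[:,:,::-1])
E
```

```text
t: 6.75
eef_pos: [0.5252, -0.2324, 0.1214]
tool_rot: [0.002, 0.996, 0.085, 0.001]
contact_force: [1.1, -6.5, 4.7]
gripper_width: 0.224
shift [-0.0004  0.0193  0.0004] turn [ 0.21 -0.14 -0.16] q [-0.22  0.56  0.71  1.95 -0.49  0.81 -0.64] F [ 1.1 -6.5  4.7] pos [ 0.5252 -0.2324  0.1214] w 0.22386429594615137 6.75
```

View pics/w3.png

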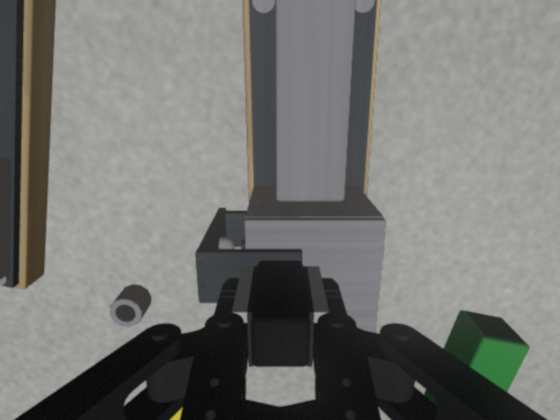

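The strap now stands well clear of the housing at (225,245), with the bolt visible. One more millimetre to check for the stop.

```bash
python3 -m crank '[[[0,-0.001,0],[0,0,0],0],[[0,0,0],[0,0,0],0],[[0,0,0],[0,0,0],0]]'
python3 -c "
from h import *
togo([.528,-.2515,.121],-80.1)"
```

```text
t: 7.18
eef_pos: [0.525, -0.2315, 0.1214]
tool_rot: [0.002, 0.996, 0.085, 0.001]
contact_force: [2.0, -6.1, 5.6]
gripper_width: 0.219
shift [-0.0004  0.0202  0.0004] turn [ 0.21 -0.14 -0.16] q [-0.23  0.56  0.71  1.95 -0.49  0.81 -0.64] F [ 2.  -6.1  5.6] pos [ 0.525  -0.2315  0.1214] w 0.21939997864257155 7.175
```

```bash
python3 -m crank '[[[0,0,-0.003],[0,0,0],0],[[0,0,-0.004],[0,0,0],0],[[0,0,-0.004],[0,0,0],0],[[0,0,-0.004],[0,0,0],0],[[0,0,0],[0,0,0],0]]' 110
python3 - <<'E'
from h import *
import cv2
togo([.528,-.2515,.121],-80.1)
p,d=bot.read_camera("wrist");cv2.imwrite("pics/w4.png",p[:,:,::-1])
p,d=bot.read_camera("side");cv2.imwrite("pics/s4.png",cv2.resize(p[150:300,290:450,::-1],None,fx=4,fy=4))
E
```

```text
t: 7.8
eef_pos: [0.5232, -0.2306, 0.1346]
tool_rot: [0.001, 0.996, 0.085, -0.001]
contact_force: [-0.1, -7.0, -5.2]
gripper_width: 0.218
shift [0.0012 0.0214 0.0136] turn [ 0.12  0.09 -0.11] q [-0.24  0.54  0.73  1.94 -0.47  0.84 -0.66] F [-0.1 -7.  -5.2] pos [ 0.5232 -0.2306  0.1346] w 0.21751771183124433 7.8
```

View pics/w4.png

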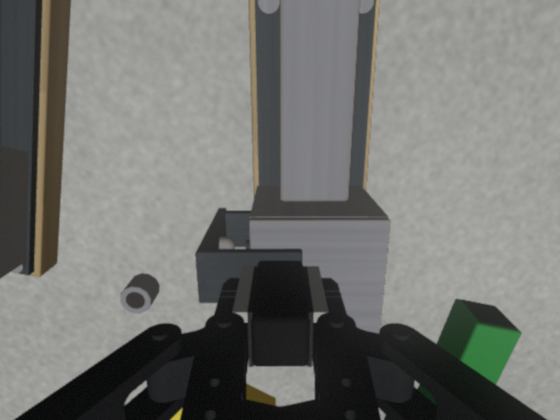

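View pics/s4.png

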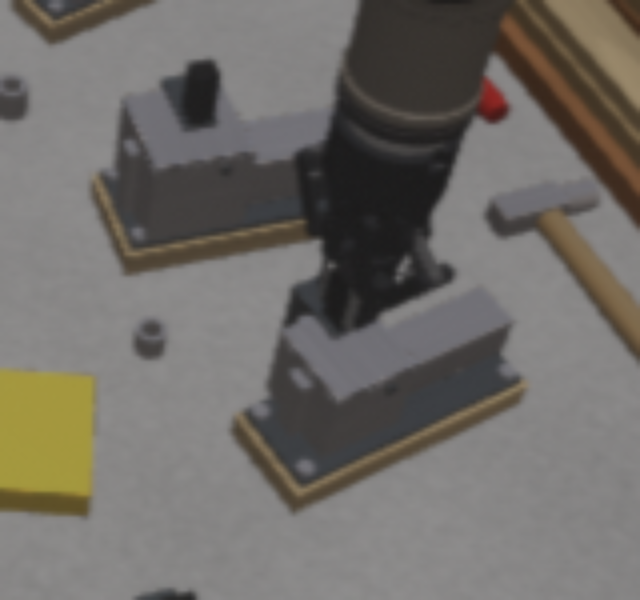

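The coupler is rising level with the latch still held aside, and the load on the wrist is only about its weight. I continue up.

```bash
python3 -m crank '[[[0,0,-0.006],[0,0,0],0],[[0,0,-0.006],[0,0,0],0],[[0,0,-0.006],[0,0,0],0],[[0,0,-0.006],[0,0,0],0],[[0,0,0],[0,0,0],0]]'
python3 -m crank '[[[0,0,-0.006],[0,0,0],0],[[0,0,-0.006],[0,0,0],0],[[0,0,-0.006],[0,0,0],0],[[0,0,-0.006],[0,0,0],0],[[0,0,-0.006],[0,0,0],0],[[0,0,-0.006],[0,0,0],0],[[0,0,-0.006],[0,0,0],0],[[0,0,-0.006],[0,0,0],0],[[0,0,-0.006],[0,0,0],0],[[0,0,0],[0,0,0],0]]'
python3 - <<'E'
from h import *
import cv2
togo([.525,-.2515,.121],-80.1)
p,d=bot.read_camera("wrist");cv2.imwrite("pics/w5.png",p[:,:,::-1])
p,d=bot.read_camera("side");cv2.imwrite("pics/s5.png",cv2.resize(p[150:300,290:450,::-1],None,fx=4,fy=4))
E
```

```text
t: 8.52
eef_pos: [0.5232, -0.2309, 0.159]
tool_rot: [0.001, 0.996, 0.085, -0.001]
contact_force: [0.2, -6.2, -1.1]
gripper_width: 0.217
t: 9.78
eef_pos: [0.5245, -0.2295, 0.2139]
tool_rot: [0.0, 0.996, 0.086, 0.001]
contact_force: [0.0, 0.2, -6.7]
gripper_width: 0.218
shift [-0.0033  0.0217  0.0929] turn [ 0.02 -0.06 -0.06] q [-0.31  0.44  0.81  1.88 -0.38  0.99 -0.73] F [ 0.   0.2 -6.7] pos [ 0.5245 -0.2295  0.2139] w 0.2177079474132878 9.775
```

View pics/w5.png

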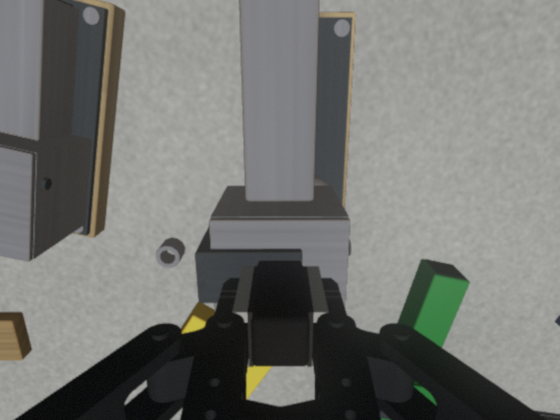

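View pics/s5.png

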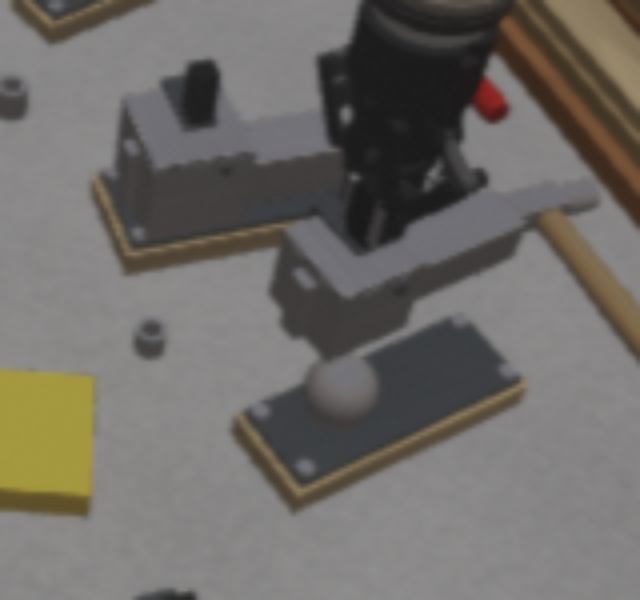

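The coupler is off: the bare ball shows at (342,388) in the side crop, the latch has sprung back, and the coupler hangs level. I'll centre it over the ball, raise it a little more, let it settle, and check.

```bash
python3 -m crank '[[[0,0.003,-0.003],[0,0,0],0],[[0,0.006,-0.003],[0,0,0],0],[[0,0.006,-0.002],[0,0,0],0],[[0,0.005,0],[0,0,0],0],[[0,0,0],[0,0,0],0],[[0,0,0],[0,0,0],0],[[0,0,0],[0,0,0],0],[[0,0,0],[0,0,0],0]]'
python3 - <<'E'
from h import *
import cv2
togo([.525,-.2515,.121],-80.1)
p,d=bot.read_camera("top");cv2.imwrite("pics/t6.png",p[:,:,::-1])
P0=np.load("P.npy");z=np.load("top0.npz");
for n,(a,b) in dict(A=(120,180),B=(245,290)).items():
    print(n,"max depth change px>8mm",(abs(d[55:170,a:b]-z["d"][55:170,a:b])>.008).sum())
p,d=bot.read_camera("side");cv2.imwrite("pics/s6.png",cv2.resize(p[100:300,250:450,::-1],None,fx=3,fy=3))
c=bot.calibration("side");fx,fy,cx,cy=[c[k] for k in("fx","fy","cx","cy")];E=c["extrinsics"]
v,u=np.mgrid[:420,:560];P=(np.stack([(u-cx)/fx*d,(v-cy)/fy*d,d],-1)@E[:3,:3].T+E[:3,3])
m=(d>0)&(abs(P[...,0]-.53)<.1)&(abs(P[...,1]+.26)<.06)&(P[...,2]>.094)
print("lowest z of coupler",np.percentile(P[m][:,2],[0,1,5]))
togo([.525,-.2515,.121],-80.1)
E
```

```text
t: 10.88
eef_pos: [0.5275, -0.2489, 0.2212]
tool_rot: [-0.0, 0.996, 0.086, -0.0]
contact_force: [1.2, -0.3, -6.5]
gripper_width: 0.22
shift [-0.0029  0.0022  0.1002] turn [-0.01  0.01 -0.04] q [-0.27  0.45  0.81  1.85 -0.38  1.01 -0.7 ] F [ 1.2 -0.3 -6.5] pos [ 0.5275 -0.2489  0.2212] w 0.21997575344495035 10.875
A max depth change px>8mm 523
B max depth change px>8mm 2976
lowest z of coupler [0.12744949 0.13904755 0.16536352]
shift [-0.003   0.0021  0.1003] turn [-0.01  0.   -0.05] q [-0.27  0.45  0.81  1.84 -0.38  1.01 -0.7 ] F [-0.1 -0.7 -7.5] pos [ 0.5276 -0.249   0.2213] w 0.21779509602460456 10.975
```

View pics/s6.png

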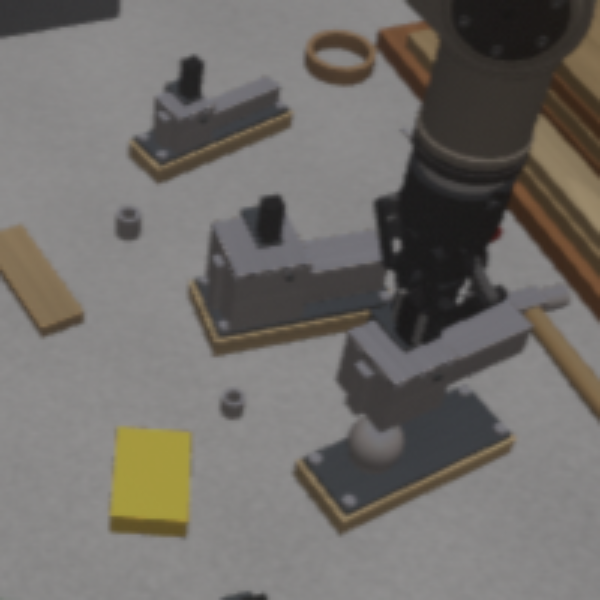

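View pics/t6.png

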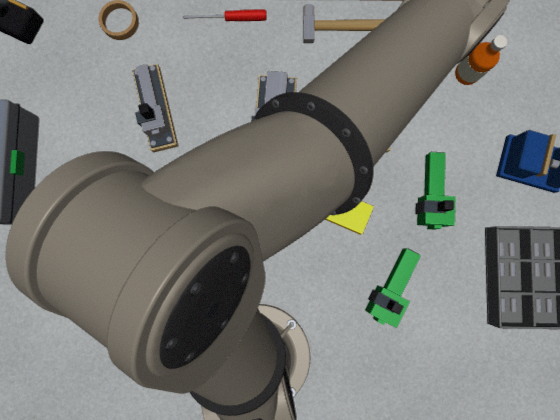

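The side crop shows the medium coupler level and held above its ball at (376,440). The small coupler at (190,110) and the large one at (280,250) look untouched on their mounts. In the top picture the arm hides much of the large coupler, so my depth-change check there is invalid. Handing in now.

```bash
python3 -c "
from station import bot
print(abs(bot.get_obs()['joint_vel']).max()); print(bot.hand_in())"
```

```text
0.0020305287599098687
the job is handed in; nothing more can be done
None
```

I pulled the medium coupler's latch aside, lifted the coupler straight up off its ball, and handed the job in at about 11 s with the gripper still holding it. The hand-in reported no verdict.

**Grasp and pull:** I picked the coupler by its height (roof about 95 mm, post top about 149 mm) and gripped its black post. The tool moved about 20 mm sideways against about 6 N. That is 2 mm more than the latch's travel and I never felt a hard stop. The picture showed the strap standing well clear of the housing before I lifted.

**Last checks:**
- **Height:** the tool rose 100 mm, which puts the underside about 130 mm above the table, some 40 mm over the ball. The lowest point seen by the side camera was 127 mm.
- **Position:** the coupler is level and within a few mm of centred over its ball. The gripper is on the post at about 19 mm opening.
- **Motion:** joint speeds were at most 0.002 rad/s when I handed it in.
- **Small and large couplers:** they looked undisturbed with their latches shut in the side picture. My numeric depth check on them failed to tell anything, because the arm blocked the top camera's view.

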